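Open the service cover of a ventilator unit and hold it up

ROBOT

A 6-joint arm with a two-finger parallel gripper is mounted at the origin on the work surface. World frame = base frame: x ahead of the robot, y to its left, z up, the work surface at z = 0. Lengths are in m, angles in degrees, forces in N, time in s.
With the tool pointing down it reaches from about 0.4 to 0.825 m from the base axis. Payload 7 kg.
Tool frame: the origin (TCP) lies at the very end of the fingers, on their centre line; the grasp point (between the pads) lies 19 mm behind it; z points along the fingers, y is the line along which they close (so a half turn about z gives the same grasp; the last joint's range is limited). The gripper opens to 88 mm and grips with 3 to 60 N. Pads are 19 mm wide; open, the fingers measure 130 mm over their backs; the gripper's body (78 mm by 193 mm) begins 47 mm behind the grasp point.
Start: joints at [-59.754, 20.546, 0.682, 0, -70.136, -16.507], TCP at [0.16, -0.656, 0.227] pointing down, gripper open.
Joint ranges: [-176.03, 176.03], [-82.01, 121.73], [-58.28, 71.71], [-173.87, 95.51], [-174.79, -0.11], [-173.66, 173.66]. Speed limits (degrees/s): [136.94, 136.94, 172.46, 180, 180, 180].

INTERFACE

Orientations are given as [roll, pitch, yaw] about the fixed x, y, z axes, in that order (R = Rz(yaw) Ry(pitch) Rx(roll)).
In Python, from plant import get_obs, snapshot, camera_params, close_job, boxes_of, cut_out, landmark_of gives the robot as it stands.
- The arm moves only by the shell command python3 -m inch 'ROWS' [OPENING]. ROWS is text: rows parted by semicolons, each of 6 numbers parted by spaces: the shift along the tool's x, y, z in units of 30 cm (1.0 is 30 cm), then the turn, a rotation vector about the tool's x, y, z in units of pi rad (1.0 is pi rad). A call has 1 to 10 rows; each row is the pose to reach, as a shift and turn from the pose commanded when the call began, along the tool's axes at that moment, turning the shorter way round; what a row does not reach only later rows make up. A row lasts 1/12 s, in which the tool goes at most 41.7 mm and 7.16 degrees, less where a joint would pass 70% of its speed; a pose out of reach is approached as far as the arm can. A call with a number of a shift or a turn outside -1 to 1 is refused whole. A call with a gripper value outside its range is refused whole. OPENING is the closure, from -1 (fully open) to 1 (shut), set as the call begins (- or left out, the last holds). The fingers move at their own pace and stop on an object; the grip force is fixed at half the most. Time passes only in rows, so rows that repeat a pose let the fingers close. It gives the time, the measured TCP pose, the force, the opening and the grip force at its end, in the units of the state.
- get_obs(): the state, without advancing time (a new reading comes with each control period).
- snapshot(name): name is "side" or "top" or "wrist"; returns the picture (384x512x3 uint8, red, green, blue); there is no depth.
- camera_params(name): a dict with "mtx" (3x3 intrinsics, pixels), "rvec" (rotation vector, rad) and "tvec" (3), from world to camera coordinates, as OpenCV has them. Camera axes: x right, y down, z forward; pixel columns grow to the right and rows downward; lengths in m; the calibration is good to about 2 mm. A picture is of the moment at which its call begins: read the wrist's pose just before it. camera_params takes no time and is no camera call; for the wrist camera it gives the pose at the moment of the call.
- close_job(): hands the job in; it is judged then, once.
Trained networks look in the newest picture that a camera, given by its name, has taken for a name from the list of things; names that differ only in an ending like _2 or _b are one class to them, and where a whole thing is asked for, a point or a joint stands for the part that bears it (a point fixed in the world has none). Each returns a list of dicts, best first, with "p" (0 to 1); they miss things now and then, are a little off and sometimes report something else, mostly with a low value. They report only what shows in the picture. A call takes as long as a camera call.
- boxes_of(camera, thing): "rect" ([left, top, width, height] in pixels, round what is visible of it).
- cut_out(camera, thing): "pixels" (384x512 bool, what is visible of it) and "rect" ([left, top, width, height] in pixels, round what is visible of it).
- landmark_of(camera, thing): "uv" ([column, row] in pixels: a listed point, or the origin of a listed thing).
The state is a dict: "clock": time; "joint_pos": joint angles; "qvel": joint speeds; "tau": joint torques, N m; "tool_pos": TCP position; "orientation": TCP orientation; "force": force on the tool from outside, world axes, zero at the start; "moment": the same for the moment, N m; "opening": finger opening in m; "gripper_force": force on a finger pad.
Only numpy, scipy, OpenCV 4.12 (cv2) and the standard library are available. Lean on these libraries where they do the work, as an engineer would, in place of code of your own. Each camera call takes 0.05 s, during which the arm holds its last target. There are 200 camera calls.

TASK

Open the hinged cover of the blue ventilator unit for inspection: first tug the cover up a little to feel whether its wing latch has it caught, and if it has, turn the latch to free it, without wrenching at the caught cover. Lift the cover by its bow handle to well past 60 degrees and finish while still holding the handle there, keeping the cover still: it has no stay and falls shut when let go. Leave the bottle, the screwdriver and the tape roll where they are.

Things in the scene. Friction and masses are not known exactly. Their poses are not given: they have to be found in the camera images.
- unit: ventilator drive unit, a blue sheet-steel housing fixed on the bench, 240 mm deep (its x), 300 mm wide (its y), 95 mm high without the cover. Origin: centre of its underside, on the bench. Its front (-x) has the black control panel and faces the robot roughly (yaw up to about 15 degrees either way).
- cover (a joint): opening angle in rad: 0 shut, stop at 1.3 (75 degrees). The cover is a blue plate 242 x 306 x 12 mm on the housing, top face 107 mm above the bench, about 0.8 kg, hinged at the rear, front edge rising; falls shut if let go (3 to 7 N at the handle lift it). If caught it comes up only about 0.017 rad (4 mm at the front) and stops hard; if the latch has missed its strike it opens freely.
- cover_hinge (a point): middle of the hinge axis, which is parallel to the unit's y; at (118, 0, 95) mm in the unit's frame. This point tilts with the cover.
- handle: steel bow handle on the cover: a round bar of 12 mm diameter, 110 mm long, parallel to the hinge, on two legs 55 mm to either side of its middle. Origin on the cover's top face, midway between the legs.
- handle_grip (a point): middle of the bow handle's bar, on the bar's axis, 34 mm above the cover's top face; 193 mm ahead (-x) of the hinge axis and 35 mm to the unit's left (+y), at (-75, 35, 141) mm in the unit's frame when shut. Rides on the cover.
- latch (a joint): angle of the wing latch in rad: 0 when the wing is parallel to the hinge (y), grows anticlockwise seen from above, stop at 1.4 (wing nearly along x). Starts between 0 and 0.3. From about 1.1 on it is certainly free. It stays where it is left; about 0.04 N m turns it. The angle does not tell whether it is caught.
- latch_wing (a point): middle of the wing latch: an upright black wing with one red end (its +y end), 52 mm long (its y), 9 mm thick (its x), on a round steel plate. Point 17 mm above the cover's top face; the wing reaches from 7 to 27 mm above it. At (-85, -90, 124) mm in the unit's frame when shut: front right of the cover, 125 mm beside the handle's middle. Turns with the wing.
- cam: the latch's steel cam under the cover, out of sight, turning with the wing; when caught it bears on a strike clip inside the front wall. The clip has slipped along its slot by an unknown amount, so the cam may catch it or miss it. Only the strike can touch the cam: the force on it is the strain on the latch.
- agent_bottle: amber glass bottle with yellow cap, 60 mm diameter, 145 mm high, standing left of the unit; origin at the centre of its base. Bystander.
- driver: screwdriver lying right of the unit. Bystander.
- tape: white tape roll, 90 mm diameter, 25 mm high, lying right of the unit, origin at the centre of its underside. Bystander.

How it is judged (in metres and radians):
On the way, in this order (a step that is already met when the one before it is completed fails the run):
1. the cover is tugged up (over 0.008 rad) before the wing latch is turned (latch under 0.45 rad) (value of joint cover above 0.008 rad and value of joint latch below 0.45 rad), for 0.1 s.
2. the cover is lifted clear of its catch by the handle (over 0.3 rad, fingers on the handle) (value of joint cover above 0.3 rad and contact force between the fingers and handle above 1 N), for 0.1 s.
At the end, for the whole second after the job is handed in: the cover stands open by more than 1.0 rad (57 degrees), still (slower than 0.1 rad/s), with the fingers bearing on the bow handle with more than 1 N (value of joint cover above 1 rad and velocity of joint cover between -0.1 and 0.1 rad/s and contact force between the fingers and handle above 1 N); the arm keeps its last pose, push and grip.
It fails at once if the caught cover is wrenched: more than 45 N on the latch's cam (contact force between cam and anything else above 45 N).
It fails at once if the bottle is moved by more than 30 mm or tipped (distance of agent_bottle from where it was at the start of the episode above 0.03 m or angle between agent_bottle's own z axis and vertical above 0.5 rad).
It fails at once if the screwdriver is moved by more than 30 mm (distance of driver from where it was at the start of the episode above 0.03 m).
It fails at once if the tape roll is moved by more than 30 mm (distance of tape from where it was at the start of the episode above 0.03 m).
It also fails if it takes over 61 s, if anything falls off the work surface, if the arm or the gripper's body presses on something with over 40 N, if the wrist force passes 120 N, or if a joint passes its speed limit or range.

## Working session

There is one attempt and no reset: what is moved stays moved. The work goes in short steps, Python scripts to look and compute and a shell command to move; the robot and the scene stay as the last step left them, time stands still between calls to the robot, and variables do not carry over. Pictures are saved under pics/ and viewed, at most 10 in all, crops included, and the job is handed in when it is done.

```bash
ls; mkdir -p pics
python3 - <<'E'
from plant import *
import cv2,numpy as np
o=get_obs();print(o)
for c in ["top","side"]:
    im=snapshot(c);cv2.imwrite(f"pics/{c}0.png",im[:,:,::-1])
    for t in ["handle_grip","latch_wing","cover_hinge","unit","handle","agent_bottle","tape"]:
        print(c,t,[(np.round(d["uv"],1).tolist(),round(d["p"],2)) for d in landmark_of(c,t)[:2]])
    p=camera_params(c);print({k:np.round(v,4).tolist() for k,v in p.items()})
E
```

```text
pics
{'clock': 0.0, 'joint_pos': array([-5.97542713e+01,  2.05926057e+01,  6.34307257e-01, -2.10848577e-02,
       -7.01351369e+01, -1.65078485e+01]), 'qvel': array([-0.00029551,  0.05280889,  0.02061114,  0.00676813,  0.08738684,
       -0.03199289]), 'tau': array([ 7.42756620e-04, -5.82722390e+01,  2.93063951e+01,  6.99760839e+00,
        6.91613270e-03, -1.00749439e-04]), 'tool_pos': array([ 0.16017695, -0.6552222 ,  0.22561049]), 'orientation': array([ 1.79904783e+02, -7.54806093e-03, -1.66269294e+02]), 'force': array([ 0.10705582, -0.13490634, -0.12300498]), 'moment': array([ 0.06272686,  0.00661607, -0.00322791]), 'gripper_force': 0.0, 'opening': 0.08754962190478698}
top handle_grip [([225.1, 220.4], 0.48), ([245.5, 158.1], 0.44)]
top latch_wing [([271.3, 230.3], 0.64)]
top cover_hinge [([247.3, 157.2], 0.56)]
top unit [([244.9, 202.5], 0.96)]
top handle [([225.0, 217.7], 0.53)]
top agent_bottle [([116.3, 214.4], 0.76)]
top tape [([404.8, 167.9], 0.9), ([402.9, 227.9], 0.23)]
{'mtx': [[372.9332, 0.0, 254.4643], [0.0, 372.9332, 196.5147], [0.0, 0.0, 1.0]], 'rvec': [2.127, -2.1609, 0.1551], 'tvec': [0.014, 0.6003, 1.0301]}
side handle_grip [([270.5, 217.8], 0.57)]
side latch_wing [([300.2, 194.8], 0.56)]
side cover_hinge [([217.7, 194.2], 0.87)]
side unit [([254.4, 230.5], 0.93)]
side handle [([270.6, 222.3], 0.84)]
side agent_bottle [([183.7, 346.0], 0.58)]
side tape [([298.8, 122.2], 0.7)]
{'mtx': [[461.5523, 0.0, 253.5829], [0.0, 461.5523, 195.416], [0.0, 0.0, 1.0]], 'rvec': [0.6771, -2.6539, 1.074], 'tvec': [0.5432, 0.2757, 1.088]}
```

```bash
cat > h.py <<'E'
import numpy as np,cv2
from scipy.optimize import least_squares
from scipy.spatial.transform import Rotation as R
from plant import *
P={"handle_grip":(-.075,.035,.141),"latch_wing":(-.085,-.09,.124),"cover_hinge":(.118,0,.095),"unit":(0,0,0),"handle":(-.075,.035,.107)}
def w(q,p):
    c,s=np.cos(q[2]),np.sin(q[2]); p=np.asarray(p); return np.array([q[0]+c*p[0]-s*p[1],q[1]+s*p[0]+c*p[1],p[2]])
def proj(c,X):
    k=c if isinstance(c,dict) else camera_params(c)
    return cv2.projectPoints(np.array(X,float).reshape(-1,1,3),k["rvec"],k["tvec"],k["mtx"],None)[0].reshape(-1,2)
def rows(X,rpy,cmd=None):
    """target TCP pos, rpy deg -> row from pose cmd (pos,rpy) or measured"""
    if cmd is None: o=get_obs();cmd=(o["tool_pos"],o["orientation"])
    A=R.from_euler("xyz",cmd[1],degrees=True);B=R.from_euler("xyz",rpy,degrees=True)
    return np.round(np.r_[A.inv().apply(np.array(X)-cmd[0])/.3,(A.inv()*B).as_rotvec()/np.pi],4)
E
python3 - <<'E'
from h import *
D={"top":{"handle_grip":(225.1,220.4),"latch_wing":(271.3,230.3),"cover_hinge":(247.3,157.2),"unit":(244.9,202.5),"handle":(225,217.7)},
"side":{"handle_grip":(270.5,217.8),"latch_wing":(300.2,194.8),"cover_hinge":(217.7,194.2),"unit":(254.4,230.5),"handle":(270.6,222.3)}}
K={c:camera_params(c) for c in D}
def f(q): return np.concatenate([(proj(K[c],[w(q,P[t])])[0]-D[c][t]) for c in D for t in D[c]])
s=least_squares(f,[.6,0,0],loss="soft_l1");print(s.x,np.degrees(s.x[2]));print(f(s.x).reshape(2,5,2).round(1).tolist())
for t in P:print(t,w(s.x,P[t]).round(3))
E
```

```text
[ 0.59519593  0.03911825 -0.13106273] -7.5093414631041675
[[[-0.8, -0.2], [0.2, -0.4], [-0.4, -2.9], [-1.9, -1.9], [0.3, 3.5]], [[0.1, -0.9], [1.1, -1.1], [1.6, -5.0], [0.4, 0.8], [-0.2, 3.8]]]
handle_grip [0.525 0.084 0.141]
latch_wing [ 0.499 -0.039  0.124]
cover_hinge [0.712 0.024 0.095]
unit [0.595 0.039 0.   ]
handle [0.525 0.084 0.107]
```

View pics/top0.png

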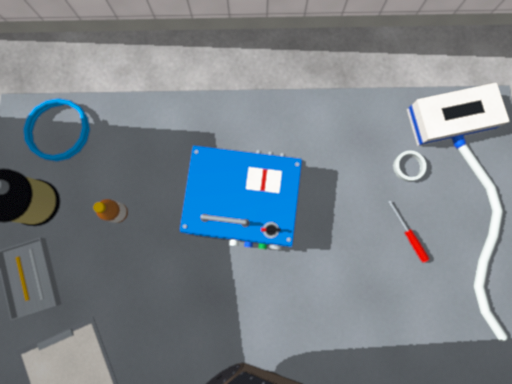

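View pics/side0.png

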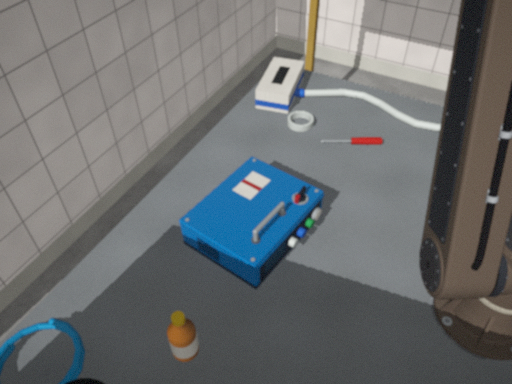

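The top view shows the unit at about (240,200), with the bow handle at (225,220) and the wing latch with its red end at (271,230). The side view agrees, and the bystanders are well clear. The fit gives yaw ≈ -7.5°. Next I'll fly above the front edge and refine it with the wrist camera.

Run:
```python
from h import *
o=get_obs();c=(o["tool_pos"],o["orientation"])
print(rows([.28,-.40,.30],[180,0,-166.3],c),rows([.50,.04,.30],[180,0,-97.5],c))
```

```text
[-5.901e-01  7.330e-01 -2.448e-01 -0.000e+00 -0.000e+00  2.000e-04] [-1.6508  1.9835 -0.2448 -0.     -0.     -0.382 ]
```

```bash
r="-0.59 0.733 -0.245 0 0 0"; python3 -m inch '-0.59 0.733 -0.245 0 0 0; -0.59 0.733 -0.245 0 0 0; -0.59 0.733 -0.245 0 0 0; -0.59 0.733 -0.245 0 0 0; -0.59 0.733 -0.245 0 0 0; -0.59 0.733 -0.245 0 0 0; -0.59 0.733 -0.245 0 0 0; -0.59 0.733 -0.245 0 0 0; -0.59 0.733 -0.245 0 0 0' 
python3 -m inch '-0.53 0.625 0 0 0 0; -0.53 0.625 0 0 0 0; -0.53 0.625 0 0 0 0; -0.53 0.625 0 0 0 0; -0.53 0.625 0 0 0 0; -0.53 0.625 0 0 0 0; -0.53 0.625 0 0 0 0; -0.53 0.625 0 0 0 0'
python3 -m inch '-0.53 0.625 0 0 0 -0.382; -0.53 0.625 0 0 0 -0.382; -0.53 0.625 0 0 0 -0.382; -0.53 0.625 0 0 0 -0.382; -0.53 0.625 0 0 0 -0.382; -0.53 0.625 0 0 0 -0.382; -0.53 0.625 0 0 0 -0.382; -0.53 0.625 0 0 0 -0.382; -0.53 0.625 0 0 0 -0.382; -0.53 0.625 0 0 0 -0.382'
python3 - <<'E'
from h import *
o=get_obs();print(o["clock"],o["tool_pos"],o["orientation"],o["joint_pos"])
im=snapshot("wrist");cv2.imwrite("pics/w0.png",im[:,:,::-1])
k=camera_params("wrist")
q=[.5952,.0391,-.1311]
for t in P:print(t,proj(k,[w(q,P[t])])[0].round(1),[(np.round(d["uv"],1).tolist(),round(d["p"],2)) for d in landmark_of("wrist",t)[:2]])
E
```

```text
clock: 1.55
tool_pos: [0.2814, -0.3986, 0.3016]
orientation: [-179.9, 0.1, -166.0]
force: [-0.8, -0.4, -0.5]
opening: 0.088
gripper_force: 0.0
clock: 2.22
tool_pos: [0.3907, -0.1792, 0.2997]
orientation: [180.0, -0.0, -166.1]
force: [-0.7, -0.2, 0.2]
opening: 0.0878
gripper_force: 0.0
clock: 3.05
tool_pos: [0.5002, 0.038, 0.2993]
orientation: [179.9, -0.1, -97.2]
force: [0.0, 0.1, -0.0]
opening: 0.0874
gripper_force: 0.0
3.05 [0.50022703 0.0380119  0.29928139] [ 1.79923002e+02 -6.27057957e-02 -9.72289310e+01] [ 2.68304014e+01  1.63394701e+00 -1.37341721e+01  9.14898024e-03
 -7.47307895e+01 -3.40617916e+01]
handle_grip [236.5 226.8] [([233.4, 231.2], 0.68)]
latch_wing [246.5 100.8] [([244.0, 102.8], 0.68), ([233.0, 217.1], 0.34)]
cover_hinge [ 68.3 181.8] [([64.0, 182.4], 0.74)]
unit [188.3 165.5] [([183.0, 165.5], 0.62)]
handle [238.1 215.5] [([233.8, 217.9], 0.7), ([63.9, 183.0], 0.3)]
```

View pics/w0.png

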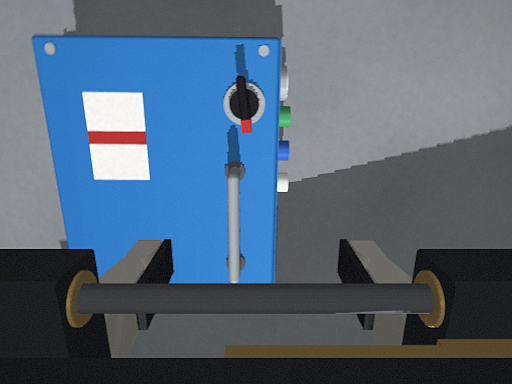

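The wrist view shows the bar along column 234 (rows 170–270) and the wing at (244,103), with its red end towards the handle. Refit with all three cameras.

Run:
```python
from h import *
D={"top":{"handle_grip":(225.1,220.4),"latch_wing":(271.3,230.3),"cover_hinge":(247.3,157.2),"unit":(244.9,202.5),"handle":(225,217.7)},
"side":{"handle_grip":(270.5,217.8),"latch_wing":(300.2,194.8),"cover_hinge":(217.7,194.2),"unit":(254.4,230.5),"handle":(270.6,222.3)},
"wrist":{"handle_grip":(233.4,231.2),"latch_wing":(244,102.8),"cover_hinge":(64,182.4),"unit":(183,165.5),"handle":(233.8,217.9)}}
K={c:camera_params(c) for c in D}
def f(q,cs): return np.concatenate([(proj(K[c],[w(q,P[t])])[0]-D[c][t]) for c in cs for t in D[c]])
for cs in (["wrist"],list(D)):
    s=least_squares(f,[.6,0,0],args=(cs,),loss="soft_l1");q=s.x;print(q,np.degrees(q[2]));print(f(q,cs).reshape(-1,5,2).round(1).tolist())
for t in P:print(t,w(q,P[t]).round(4))
g=w(q,P["handle_grip"])
yaw=np.degrees(q[2])-90
X=[g[0],g[1],.141-.019]
print(yaw,rows(X,[180,0,yaw]))
# corners
k=K["wrist"]
print(proj(k,[w(q,(-.121,-.153,.107)),w(q,(.121,-.153,.107)),w(q,(-.075,-.02,.141))]).round(0).tolist())
# wing angle from red end
```

```text
[ 0.59961946  0.04031004 -0.15521376] -8.893093166719947
[[[-1.4, -2.0], [-0.7, 1.1], [0.9, -0.5], [2.5, 1.2], [0.2, -0.3]]]
[ 0.59861436  0.0398208  -0.14984566] -8.585523847606282
[[[-1.6, -1.9], [-0.8, -1.1], [0.1, -3.9], [-2.2, -3.0], [-0.4, 1.9]], [[-1.9, -0.9], [0.0, -0.8], [1.0, -5.7], [-0.8, 0.5], [-2.1, 3.7]], [[-0.4, -3.0], [-0.2, -0.0], [1.7, -0.5], [3.1, 0.7], [1.1, -1.1]]]
handle_grip [0.5297 0.0856 0.141 ]
latch_wing [ 0.5011 -0.0365  0.124 ]
cover_hinge [0.7153 0.0222 0.095 ]
unit [0.5986 0.0398 0.    ]
handle [0.5297 0.0856 0.107 ]
-98.58552384760628 [-1.680e-01 -7.750e-02  5.929e-01  1.000e-04 -1.000e-04  4.900e-03]
[[282.0, 35.0], [31.0, 31.0], [233.0, 177.0]]
```

```bash
python3 -m inch '-0.168 -0.078 0.3 0 0 0.003; -0.168 -0.078 0.3 0 0 0.003; -0.168 -0.078 0.3 0 0 0.003; -0.168 -0.078 0.45 0 0 0.003; -0.168 -0.078 0.52 0 0 0.003; -0.168 -0.078 0.59 0 0 0.003; -0.168 -0.078 0.593 0 0 0.003; -0.168 -0.078 0.593 0 0 0.003'
python3 -m inch '0 0 0 0 0 0; 0 0 0 0 0 0; 0 0 0 0 0 0; 0 0 0 0 0 0; 0 0 0 0 0 0; 0 0 0 0 0 0; 0 0 0 0 0 0; 0 0 0 0 0 0' 1
```

```text
clock: 4.02
tool_pos: [0.5292, 0.0861, 0.1215]
orientation: [179.9, -0.1, -98.1]
force: [-0.2, -0.1, 1.0]
opening: 0.0875
gripper_force: 0.0
clock: 4.68
tool_pos: [0.5296, 0.0867, 0.1223]
orientation: [-180.0, 0.0, -98.0]
force: [0.1, 0.2, -0.1]
opening: 0.04
gripper_force: 0.0
```

```bash
python3 -m inch '0 0 0 0 0 0; 0 0 0 0 0 0; 0 0 0 0 0 0; 0 0 0 0 0 0; 0 0 0 0 0 0; 0 0 0 0 0 0; 0 0 0 0 0 0; 0 0 0 0 0 0' 1
```

```text
clock: 5.35
tool_pos: [0.5292, 0.0867, 0.122]
orientation: [180.0, -0.0, -98.0]
force: [-4.1, 1.2, 1.9]
opening: 0.0111
gripper_force: 30.0
```

Gripped at about 12 mm opening. Tug gently in small steps.

```bash
python3 -m inch '0 0 -0.004 0 0 0; 0 0 -0.005 0 0 0; 0 0 -0.006 0 0 0; 0 0 -0.006 0 0 0'; python3 -m inch '0 0 -0.0015 0 0 0; 0 0 -0.0015 0 0 0;0 0 -0.0015 0 0 0'
```

```text
clock: 5.68
tool_pos: [0.5295, 0.0867, 0.1236]
orientation: [180.0, -0.0, -98.0]
force: [0.9, 1.4, -5.3]
opening: 0.0108
gripper_force: 30.0
clock: 5.93
tool_pos: [0.5297, 0.0866, 0.1243]
orientation: [-180.0, -0.0, -98.0]
force: [1.9, -0.2, -6.4]
opening: 0.0111
gripper_force: 30.0
```

```bash
python3 -m inch '0 0 -0.002 0 0 0; 0 0 -0.002 0 0 0; 0 0 -0.002 0 0 0';  python3 -m inch '0 0 -0.002 0 0 0; 0 0 -0.002 0 0 0; 0 0 -0.002 0 0 0'
```

```text
clock: 6.18
tool_pos: [0.5299, 0.0866, 0.1252]
orientation: [-180.0, 0.0, -98.0]
force: [3.3, -0.8, -6.4]
opening: 0.0109
gripper_force: 30.0
clock: 6.43
tool_pos: [0.53, 0.0866, 0.1256]
orientation: [-180.0, 0.0, -98.0]
force: [5.6, -1.8, -9.1]
opening: 0.0112
gripper_force: 30.0
```

```bash
python3 -m inch '0 0 -0.002 0 0 0; 0 0 -0.002 0 0 0; 0 0 -0.002 0 0 0';  python3 -m inch '0 0 -0.002 0 0 0; 0 0 -0.002 0 0 0; 0 0 -0.002 0 0 0'
```

```text
clock: 6.68
tool_pos: [0.53, 0.0866, 0.1258]
orientation: [-180.0, 0.0, -98.0]
force: [6.8, -1.3, -12.6]
opening: 0.0112
gripper_force: 30.0
clock: 6.93
tool_pos: [0.53, 0.0866, 0.126]
orientation: [-180.0, 0.0, -98.1]
force: [9.3, -2.4, -17.5]
opening: 0.0108
gripper_force: 30.0
```

Caught: at about 3.7 mm the motion stops and the force climbs. Relax, release and go above the latch.

```bash
python3 -m inch '0 0 0.008 0 0 0; 0 0 0.0155 0 0 0; 0 0 0.0155 0 0 0'; python3 -m inch '0 0 0 0 0 0; 0 0 0 0 0 0; 0 0 0 0 0 0; 0 0 0 0 0 0; 0 0 0 0 0 0; 0 0 0 0 0 0; 0 0 0 0 0 0; 0 0 0 0 0 0' -1; python3 -m inch '0 0 -0.1 0 0 0; 0 0 -0.4 0 0 0; 0 0 -0.4 0 0 0; 0 0 -0.4 0 0 0; 0 0 -0.4 0 0 0; 0 0 -0.4 0 0 0'
python3 - <<'E'
from h import *
print(rows([.5011,-.0365,.24],[180,0,-91]))
im=snapshot("wrist");cv2.imwrite("pics/w1.png",im[:,:,::-1]);k=camera_params("wrist")
print([(np.round(d["uv"],1).tolist(),round(d["p"],2)) for d in landmark_of("wrist","latch_wing")[:2]],proj(k,[.5011,-.0365,.124]))
for d in cut_out("wrist","latch_wing")[:2]:
    ys,xs=np.nonzero(d["pixels"]);print(d["p"],d["rect"])
E
```

```text
clock: 7.18
tool_pos: [0.5292, 0.0867, 0.1221]
orientation: [180.0, -0.0, -98.0]
force: [0.4, 0.3, -4.5]
opening: 0.0112
gripper_force: 30.0
clock: 7.85
tool_pos: [0.5296, 0.0867, 0.1222]
orientation: [-180.0, -0.0, -98.0]
force: [-0.3, -0.1, -0.6]
opening: 0.0587
gripper_force: 0.0
clock: 8.35
tool_pos: [0.5297, 0.0868, 0.2427]
orientation: [-179.9, 0.1, -98.0]
force: [0.5, 0.3, -1.3]
opening: 0.0872
gripper_force: 0.0
[ 4.204e-01  3.670e-02  8.500e-03 -3.000e-04  4.000e-04 -3.920e-02]
[([268.5, 33.9], 0.61)] [[269.20540457  34.11693799]]
```

Run:
```python
from h import *
o=get_obs();k=camera_params("wrist")
im=cv2.imread("pics/w1.png").astype(int)[:90,200:340];b,g,r=im[...,0],im[...,1],im[...,2]
m=(r>150)&(g<80)&(b<80);ys,xs=np.nonzero(m);uv=np.array([xs.mean()+200,ys.mean()]);print(uv,m.sum())
Rm=cv2.Rodrigues(np.array(k["rvec"]))[0];t=np.array(k["tvec"]).ravel()
def ray(uv,z):
    d=Rm.T@np.linalg.inv(k["mtx"])@np.r_[uv,1];c=-Rm.T@t;return c+d*(z-c[2])/d[2]
for z in (.124,.134):
    e=ray(uv,z)-[.5011,-.0365,z];print(e,np.degrees(np.arctan2(-e[0],e[1])))
```

```text
[272.67567568  61.22522523] 222
[-0.00055817  0.0190899   0.        ] 1.6747856298914705
[8.14070933e-05 1.99308499e-02 0.00000000e+00] -0.23402197918802944
```

```bash
python3 -m inch '0.42 0.037 0 0 0 -0.038; 0.42 0.037 0 0 0 -0.038; 0.42 0.037 0 0 0 -0.038; 0.42 0.037 0 0 0 -0.038; 0.42 0.037 0 0 0 -0.038; 0.42 0.037 0 0 0 -0.038'
python3 - <<'E'
from h import *
print(rows([.5011,-.0365,.111],[180,0,-91]))
E
```

```text
clock: 9.0
tool_pos: [0.5008, -0.0368, 0.2415]
orientation: [179.9, -0.0, -91.3]
force: [-0.1, 1.9, 0.3]
opening: 0.0876
gripper_force: 0.0
[-1.100e-03 -1.400e-03  4.349e-01  4.000e-04 -1.000e-04 -1.500e-03]
```

```bash
python3 -m inch '0 0 0.15 0 0 -0.005; 0 0 0.27 0 0 -0.005; 0 0 0.35 0 0 -0.005; 0 0 0.4 0 0 -0.005; 0 0 0.42 0 0 -0.005; 0 0 0.435 0 0 -0.005; 0 0 0.435 0 0 -0.005'; python3 -m inch '0 0 0 0 0 0; 0 0 0 0 0 0; 0 0 0 0 0 0; 0 0 0 0 0 0; 0 0 0 0 0 0; 0 0 0 0 0 0; 0 0 0 0 0 0; 0 0 0 0 0 0; 0 0 0 0 0 0; 0 0 0 0 0 0' 1;  python3 -m inch '0 0 0 0 0 0; 0 0 0 0 0 0; 0 0 0 0 0 0; 0 0 0 0 0 0; 0 0 0 0 0 0; 0 0 0 0 0 0; 0 0 0 0 0 0'
```

```text
clock: 9.58
tool_pos: [0.5012, -0.0358, 0.1112]
orientation: [179.9, -0.0, -90.2]
force: [-1.2, 0.8, 0.5]
opening: 0.0877
gripper_force: 0.0
clock: 10.42
tool_pos: [0.5016, -0.0365, 0.1118]
orientation: [-179.9, 0.0, -90.3]
force: [2.1, -0.7, -2.2]
opening: 0.0277
gripper_force: 30.1
clock: 11.0
tool_pos: [0.5015, -0.0365, 0.1118]
orientation: [-179.9, 0.0, -90.3]
force: [4.9, -3.0, -2.5]
opening: 0.027
gripper_force: 30.0
```

At 27 mm opening the tips are holding the round hub below the wing, so reopen, raise 6 mm and close again.

```bash
python3 -m inch '0 0 0 0 0 0; 0 0 0 0 0 0; 0 0 0 0 0 0; 0 0 -0.02 0 0 0; 0 0 -0.02 0 0 0' 0.2; python3 -m inch '0 0 0 0 0 0; 0 0 0 0 0 0; 0 0 0 0 0 0; 0 0 0 0 0 0; 0 0 0 0 0 0; 0 0 0 0 0 0; 0 0 0 0 0 0; 0 0 0 0 0 0' 1
```

```text
clock: 11.42
tool_pos: [0.5011, -0.0365, 0.1186]
orientation: [-180.0, 0.0, -90.3]
force: [0.2, -0.1, 0.6]
opening: 0.0348
gripper_force: 0.0
clock: 12.08
tool_pos: [0.5016, -0.0365, 0.1177]
orientation: [-179.9, 0.0, -90.3]
force: [4.8, -2.1, -4.4]
opening: 0.009
gripper_force: 30.0
```

Opening 9 mm, so this is the wing. Turn it anticlockwise about 65°.

```bash
python3 -m inch '0 0 0 0 0 -0.03; 0 0 0 0 0 -0.06; 0 0 0 0 0 -0.09; 0 0 0 0 0 -0.12; 0 0 0 0 0 -0.15; 0 0 0 0 0 -0.18; 0 0 0 0 0 -0.18'; python3 -m inch '0 0 0 0 0 -0.03; 0 0 0 0 0 -0.06; 0 0 0 0 0 -0.09; 0 0 0 0 0 -0.12; 0 0 0 0 0 -0.15; 0 0 0 0 0 -0.18; 0 0 0 0 0 -0.18';python3 - <<'E'
from plant import *
print(get_obs()["moment"])
E
```

```text
clock: 12.67
tool_pos: [0.502, -0.0363, 0.1177]
orientation: [-179.9, -0.0, -57.5]
force: [6.2, -1.5, -6.4]
opening: 0.0087
gripper_force: 30.0
clock: 13.25
tool_pos: [0.5024, -0.036, 0.1177]
orientation: [-179.9, -0.1, -25.1]
force: [6.6, -0.3, -5.7]
opening: 0.009
gripper_force: 30.0
[-0.07977361 -2.36789029 -0.01273981]
```

```bash
python3 -m inch '0 0 0 0 0 0; 0 0 0 0 0 0; 0 0 0 0 0 0; 0 0 0 0 0 0; 0 0 -0.05 0 0 0; 0 0 -0.2 0 0 0; 0 0 -0.4 0 0 0; 0 0 -0.4 0 0 0; 0 0 -0.4 0 0 0; 0 0 -0.4 0 0 0' 0
python3 - <<'E'
from h import *
print(rows([.5296,.0867,.2],[180,0,-98]))
im=snapshot("top");cv2.imwrite("pics/t1.png",cv2.resize(im[170:270,150:330,::-1],None,fx=4,fy=4))
E
```

```text
clock: 14.08
tool_pos: [0.5014, -0.0363, 0.2391]
orientation: [-179.9, -0.1, -25.5]
force: [-0.5, -0.3, -1.5]
opening: 0.0439
gripper_force: 0.0
[-9.200e-02 -4.104e-01  1.311e-01 -1.000e-03 -1.000e-04  4.027e-01]
```

View pics/t1.png

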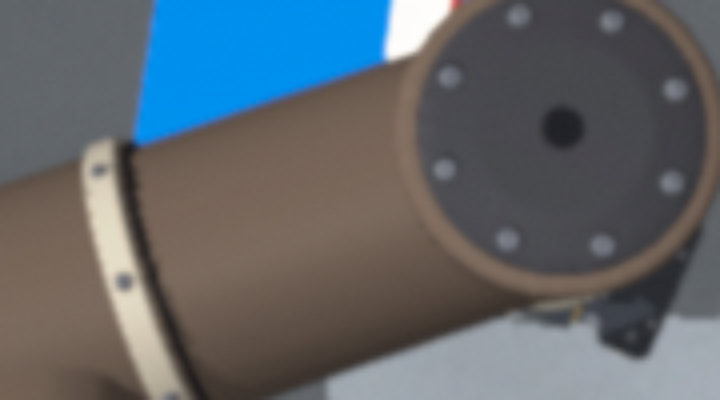

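The arm hides the latch from above here. I'll move to the handle hover and check the wing with the wrist camera.

```bash
python3 -m inch '-0.092 -0.41 0 0 0 0.403; -0.092 -0.41 0 0 0 0.403; -0.092 -0.41 0 0 0 0.403; -0.092 -0.41 0 0 0 0.403; -0.092 -0.41 0 0 0 0.403; -0.092 -0.41 0 0 0 0.403; -0.092 -0.41 0 0 0 0.403; -0.092 -0.41 0 0 0 0.403; -0.092 -0.41 0 0 0 0.403; -0.092 -0.41 0 0 0 0.403' -0.2;python3 -m inch '0 0 0 0 0 0.012; 0 0 0 0 0 0.012;0 0 0 0 0 0.012'
python3 - <<'E'
from h import *
print(rows([.5296,.0867,.122],[180,0,-98]))
im=snapshot("wrist");cv2.imwrite("pics/w2.png",im[:,:,::-1])
E
```

```text
clock: 14.97
tool_pos: [0.528, 0.086, 0.2358]
orientation: [179.8, -0.1, -96.2]
force: [0.0, -0.2, 0.3]
opening: 0.0525
gripper_force: 0.0
clock: 15.22
tool_pos: [0.5284, 0.0861, 0.2363]
orientation: [179.9, -0.1, -97.9]
force: [-0.4, 0.2, -0.5]
opening: 0.0528
gripper_force: 0.0
[-3.100e-03 -4.600e-03  3.811e-01  7.000e-04 -4.000e-04  3.000e-04]
```

View pics/w2.png

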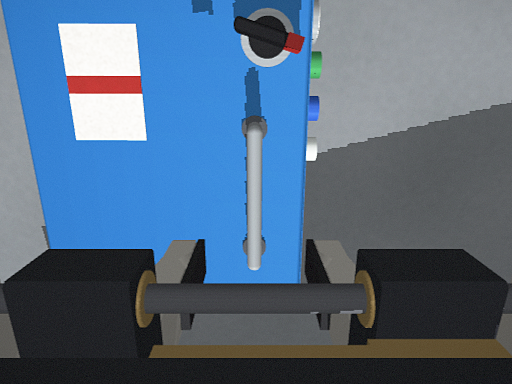

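The wing at (268,35) now points nearly along x (red end at (293,43)), which is about 73°, so it is free. Descend and grip the handle.

```bash
python3 -m inch '-0.003 -0.004 0.13 0 0 0; -0.003 -0.004 0.24 0 0 0; -0.003 -0.004 0.32 0 0 0; -0.003 -0.004 0.36 0 0 0; -0.003 -0.004 0.381 0 0 0; -0.003 -0.004 0.381 0 0 0'; python3 -m inch '0 0 0 0 0 0; 0 0 0 0 0 0; 0 0 0 0 0 0; 0 0 0 0 0 0; 0 0 0 0 0 0; 0 0 0 0 0 0; 0 0 0 0 0 0; 0 0 0 0 0 0; 0 0 0 0 0 0; 0 0 0 0 0 0' 1
python3 - <<'E'
from h import *
o=get_obs();print(o["joint_pos"])
ux=np.array([np.cos(np.radians(8)),-np.sin(np.radians(8)),0]);uy=np.array([-ux[1],ux[0],0]);uz=np.array([0,0,1.])
g0=o["tool_pos"]+[0,0,.019];H=g0+.193*ux-.046*uz
R0=R.from_euler("xyz",[180,0,-98],degrees=True)
def pose(th):
    a=np.arctan2(.046,.193)+th;G=H+np.hypot(.193,.046)*(-np.cos(a)*ux+np.sin(a)*uz)
    B=R.from_rotvec(uy*np.radians(20)*th/1.15)*R0
    return G+B.apply([0,0,.019]),B
ths=1.15*np.arange(0,25)/24
for c in range(0,24,8):
    A=pose(ths[c]);print("--",A[0].round(3))
    for th in ths[c+1:c+9]:
        X=pose(th);print(np.round(np.r_[A[1].inv().apply(X[0]-A[0])/.3,(A[1].inv()*X[1]).as_rotvec()/np.pi],3).tolist())
E
```

```text
clock: 15.77
tool_pos: [0.5295, 0.0867, 0.1218]
orientation: [179.9, -0.1, -98.0]
force: [-0.1, 0.1, -0.4]
opening: 0.0525
gripper_force: 0.0
clock: 16.6
tool_pos: [0.5293, 0.0872, 0.1235]
orientation: [179.9, -0.0, -98.1]
force: [-5.4, 2.7, 5.6]
opening: 0.0112
gripper_force: 30.0
[ 30.26468959  12.94882115 -24.72485172  -0.07006187 -52.39889552
 -38.27719598]
-- [0.529 0.087 0.124]
[-0.0, -0.007, -0.031, -0.005, 0.0, 0.0]
[0.0, -0.016, -0.061, -0.009, -0.0, -0.0]
[-0.0, -0.026, -0.091, -0.014, 0.0, -0.0]
[-0.0, -0.037, -0.12, -0.019, 0.0, 0.0]
[-0.0, -0.05, -0.148, -0.023, 0.0, 0.0]
[-0.0, -0.064, -0.176, -0.028, 0.0, -0.0]
[-0.0, -0.08, -0.204, -0.032, 0.0, -0.0]
[0.0, -0.097, -0.23, -0.037, 0.0, 0.0]
-- [0.558 0.083 0.193]
[-0.0, -0.015, -0.027, -0.005, 0.0, -0.0]
[-0.0, -0.031, -0.054, -0.009, 0.0, -0.0]
[-0.0, -0.049, -0.08, -0.014, 0.0, 0.0]
[-0.0, -0.067, -0.105, -0.019, 0.0, -0.0]
[-0.0, -0.087, -0.129, -0.023, 0.0, -0.0]
[-0.0, -0.108, -0.152, -0.028, 0.0, -0.0]
[-0.0, -0.13, -0.174, -0.032, 0.0, -0.0]
[-0.0, -0.154, -0.194, -0.037, 0.0, -0.0]
-- [0.61  0.076 0.245]
[0.0, -0.022, -0.022, -0.005, -0.0, 0.0]
[-0.0, -0.044, -0.043, -0.009, -0.0, 0.0]
[0.0, -0.068, -0.063, -0.014, -0.0, -0.0]
[0.0, -0.093, -0.082, -0.019, -0.0, 0.0]
[0.0, -0.118, -0.1, -0.023, -0.0, 0.0]
[0.0, -0.144, -0.116, -0.028, -0.0, 0.0]
[-0.0, -0.171, -0.131, -0.032, -0.0, 0.0]
[0.0, -0.199, -0.145, -0.037, -0.0, 0.0]
```

```bash
python3 -m inch '0 -0.002 -0.008 -0.001 0 0; 0 -0.003 -0.015 -0.002 0 0; 0 -0.004 -0.019 -0.003 0 0; 0 -0.004 -0.019 -0.003 0 0'
```

```text
clock: 16.93
tool_pos: [0.5303, 0.0871, 0.1283]
orientation: [179.3, -0.0, -98.1]
force: [-5.4, 3.9, -5.1]
opening: 0.0108
gripper_force: 30.0
```

It comes up freely, with 5 N at 5–6 mm. Continue along the arc.

```bash
python3 -m inch '0 -0.003 -0.012 -0.002 0 0; 0 -0.012 -0.042 -0.006 0 0; 0 -0.022 -0.072 -0.011 0 0; 0 -0.033 -0.101 -0.016 0 0; 0 -0.046 -0.129 -0.02 0 0; 0 -0.06 -0.157 -0.025 0 0; 0 -0.076 -0.185 -0.029 0 0; 0 -0.093 -0.211 -0.034 0 0; 0 -0.093 -0.211 -0.034 0 0'
```

```text
clock: 17.68
tool_pos: [0.5574, 0.0831, 0.1926]
orientation: [172.9, -0.0, -98.1]
force: [-14.3, 6.1, 3.8]
opening: 0.0109
gripper_force: 30.0
```

```bash
python3 -m inch '0 -0.011 -0.028 -0.005 0 0; 0 -0.027 -0.055 -0.009 0 0; 0 -0.045 -0.081 -0.014 0 0; 0 -0.063 -0.106 -0.019 0 0; 0 -0.083 -0.13 -0.023 0 0; 0 -0.104 -0.153 -0.028 0 0; 0 -0.126 -0.175 -0.032 0 0; 0 -0.15 -0.195 -0.037 0 0; 0 -0.15 -0.195 -0.037 0 0'
python3 - <<'E'
from plant import *
o=get_obs();print(o["joint_pos"],o["moment"])
E
```

```text
clock: 18.43
tool_pos: [0.6098, 0.0757, 0.2471]
orientation: [166.4, -0.0, -98.0]
force: [-13.9, 4.0, 12.0]
opening: 0.0108
gripper_force: 30.0
[ 20.99230682  22.63511232   7.82613586  -6.5065367  -87.14626262
 -27.97679051] [ 1.82056759  5.15833424 -0.3061949 ]
```

```bash
python3 -m inch '0 -0.019 -0.027 -0.005 0 0; 0 -0.04 -0.049 -0.009 0 0; 0 -0.064 -0.07 -0.014 0 0; 0 -0.089 -0.089 -0.019 0 0; 0 -0.114 -0.107 -0.023 0 0; 0 -0.141 -0.124 -0.028 0 0; 0 -0.168 -0.139 -0.032 0 0; 0 -0.196 -0.153 -0.037 0 0; 0 -0.196 -0.153 -0.037 0 0; 0 -0.196 -0.153 -0.037 0 0'
python3 - <<'E'
from h import *
o=get_obs();print(o["joint_pos"],o["moment"],o["orientation"])
G=o["tool_pos"]-.019*R.from_euler("xyz",o["orientation"],degrees=True).apply([0,0,1])
ux=np.array([np.cos(np.radians(8)),-np.sin(np.radians(8)),0]);H=np.array([.5293,.0872,.1425])+.193*ux-[0,0,.046]
d=G-H;print(G,np.hypot(d@ux,d[2]),np.arctan2(d[2],-d@ux)-np.arctan2(.046,.193))
im=snapshot("side");cv2.imwrite("pics/s2.png",im[:,:,::-1])
E
```

```text
clock: 19.27
tool_pos: [0.6786, 0.0658, 0.2774]
orientation: [160.1, -0.0, -98.0]
force: [-2.5, 1.4, 4.6]
opening: 0.0106
gripper_force: 30.0
[  16.98907463   32.82873704   27.4579197    -8.47395174 -102.68937252
  -25.56208562] [ 0.44896429  0.42937325 -0.02366118] [ 1.60073030e+02 -2.21106460e-02 -9.80205101e+01]
[0.6850444  0.06490491 0.2952439 ] 0.20191922958892738 1.1592409005895958
```

View pics/s2.png

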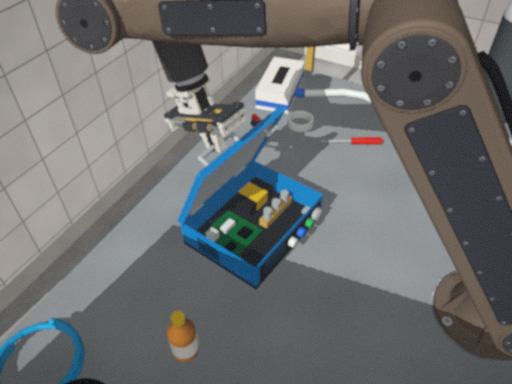

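The side view shows the cover standing open (top edge at about (235,150), roughly 66°) with the gripper on the handle at about (215,140), and the bottle and tape untouched. Let it settle, then hand in.

```bash
python3 -m inch '0 0 0 0 0 0; 0 0 0 0 0 0; 0 0 0 0 0 0; 0 0 0 0 0 0; 0 0 0 0 0 0; 0 0 0 0 0 0'; python3 -c "
from plant import *
print(get_obs()['qvel'].round(2)); print(close_job())"
```

```text
clock: 19.82
tool_pos: [0.6779, 0.0659, 0.2773]
orientation: [160.1, -0.0, -98.0]
force: [-2.4, 1.6, 5.9]
opening: 0.011
gripper_force: 30.0
[-0.03 -0.04 -0.02  0.06  0.01 -0.04]
the job is handed in; nothing more can be done
None
```

The tug showed the cover was caught, so I turned the wing latch to about 73° and lifted the cover to about 66° (1.15 rad); I handed the job in at 19.8 s with the arm still and gripping the handle (30 N), but the hand-in returned no verdict.

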